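# Clear the pitcher and hold the tilt-out tea bin open

### The arm

A 6-joint arm with a two-finger parallel gripper is mounted at the origin on the work surface. World frame = base frame: x ahead of the robot, y to its left, z up, the work surface at z = 0. Lengths are in m, angles in degrees, forces in N, time in s.
With the tool pointing down it reaches from about 0.4 to 0.825 m from the base axis. Payload 7 kg.
Tool frame: the origin (TCP) lies midway between the tips of the shut fingers; the grasp point (between the pads) lies r.grip_depth behind it (r.grip_depth is the distance from the TCP to the grasp point, in m); z points along the fingers, y is the line along which they close (so a half turn about z gives the same grasp; the last joint's range is limited). The gripper opens to 88 mm and grips with 3 to 60 N. Pads are 19 mm wide; open, the fingers measure 130 mm over their backs; the gripper's body (78 mm by 193 mm) begins 47 mm behind the grasp point.
Start: joints at [-60.499, 20.546, 0.682, 0, -70.136, -16.507], TCP at [0.152, -0.658, 0.227] pointing down, gripper open.
Joint ranges: [-176.03, 176.03], [-82.01, 121.73], [-58.28, 71.71], [-173.87, 95.51], [-174.79, -0.11], [-173.66, 173.66]. Speed limits (degrees/s): [136.94, 136.94, 172.46, 180, 180, 180].

### API

Orientations are given as [roll, pitch, yaw] about the fixed x, y, z axes, in that order (R = Rz(yaw) Ry(pitch) Rx(roll)).
In Python, from plant import r gives the robot as it stands.
- The arm moves only by the tool send_path, called after "Emit:" as name([rows], argument=value, ...), one row to a line, values as JSON. Schema: {"type":"object","properties":{"increments":{"type":"array","items":{"type":"array","items":{"type":"number"},"minItems":6,"maxItems":6},"minItems":1,"maxItems":12},"jaw":{"type":"number"},"clamp_n":{"type":"number"},"only":{"type":"string"},"quiet":{"type":"boolean"},"lines":{"type":"string"}},"required":["increments"],"additionalProperties":false}. increments is a list of rows, 1 to 12 of them, each of 6 numbers: dx, dy, dz in fractions of the full range, 1 being 0.8 m, then a rotation vector rx, ry, rz in normalised numbers (1 is 180 degrees); each row is the pose to reach, as a shift and turn from the pose commanded when the call began, along the tool's axes at that moment; what a row does not reach only later rows make up. A row lasts 1/12 s, in which the tool goes at most 0.0417 m and 7.16 degrees, less where a joint would pass 70% of its speed; a pose out of reach is approached as far as the arm can. jaw is the finger opening in m, set as the call begins (left out keeps the last). The fingers move at their own pace and stop on an object; clamp_n is the grip in N (left out, the last holds). Time passes only in rows, so rows that do not move let the fingers close. The tool returns the time, the measured TCP pose, the force, the opening and the grip force at its end. only (a regular expression) keeps the lines of the reply that match it, lines (a string "A,B") keeps lines A to B, and quiet returns only ok. No shift or turn number may pass 1 either way. Input that does not fit is refused with a message, and nothing moves.
- r.get_state(): the state, without advancing time (a new reading comes with each control period).
- r.capture(name): name is "side" or "top"; returns a dict with "frame" (400x640x3 uint8, red, green, blue), "z_map" (400x640 float32, m along the optical axis (not along the pixel's ray), 0 where there is no reading), "fx", "fy", "cx", "cy" (pixels), "D" ([k1, k2, p1, p2, k3] as OpenCV has them; the pictures are not rectified), "cam_to_world" (4x4, takes a point from camera to world coordinates). Camera axes: x right, y down, z forward; pixel columns grow to the right and rows downward; lengths in m; the calibration is good to about 2 mm. A picture is of the moment at which its call begins.
- r.close_job(): hands the job in; it is judged then, once.
The state is a dict: "time_s": time; "joints": joint angles; "qd": joint speeds; "joint_torque": joint torques, N m; "tcp_pos": TCP position; "eef_rot": TCP orientation; "contact_force": force on the tool from outside, world axes, zero at the start; "moment": the same for the moment, N m; "gripper_width": finger opening in m; "gripper_force": force on a finger pad.
Only numpy, scipy, OpenCV 4.12 (cv2) and the standard library are available. Lean on these libraries where they do the work, as an engineer would, in place of code of your own. Each camera call takes 0.05 s, during which the arm holds its last target. There are 200 camera calls.

### The job

The glass pitcher is standing in the way of the tilt-out bin: first stand it upright wholly on the round cork coaster, without dropping it, and let go of it. Then draw the bin open by its steel bar handle to 30 degrees, never past 40 and without letting it snap back, and finish while still holding the handle there against the bin's spring, so that I can tip the spent leaves in. Leave everything else on the table where it stands.

Things in the scene. Friction and masses are not known exactly. Their poses are not given: they have to be found in the camera images.
- pitcher: Straight glass pitcher with bamboo lid, 62 mm across, 148 mm tall, 0.3 kg, base 58 mm, standing before the bin. Origin: centre of its underside, z up. Glass handle on its -x side, to 60 mm from the axis, 25 to 117 mm up; spout on +x, to 40 mm, 130 mm up; +y and -y sides plain. Handle turned away from the bin (within 0.5 rad): fingers closing along its y, 115 mm up, clear the bin handle.
- coaster: Round cork coaster, 110 mm in diameter, 6 mm thick, fixed to the table, on the left or on the right of the bin, across from the black tray. Origin: centre of its underside, on the table.
- bin_pull: Dark steel bar handle of the bin: level round bar 10 mm thick, 110 mm long along its y, with end posts, its axis 45 mm out from the bin's panel (40 mm free behind it). Origin: middle of the bar, 176 mm above the table when closed. -x points out of the panel (to the robot), z up the panel; it turns with the bin. Panel top 6 mm above the bar axis, riser top 24 mm above it.
- bin_hinge (a point): Middle of the bin's hinge line, at the bottom front edge of its panel, 22 mm above the table, fixed. Its y axis is the hinge line, its -x axis points straight out of the riser's front (to the robot), z up. The middle of the bar handle lies 154 mm above and 45 mm in front of it when the bin is closed (160 mm from the hinge line).
- bin (a joint): Opening angle of the tilt-out bin, rad: 0 closed (panel upright), growing as the panel's top swings out to the robot and down about the hinge; 0.524 is 30 degrees, hard stop at 0.87. Spring and weight push it shut at every angle (3 to 6 N to hold at the bar); let go, it snaps shut. The bin weighs about 0.6 kg; panel 178 mm wide, 166 mm tall.
- riser: Bamboo tea-ware riser, a fixed open cabinet at the back of the table, 420 mm wide (its y), 200 mm deep (its x) and 200 mm tall, with the tilt-out bin between two open bays. Origin: centre of its underside; its front is its -x side, 100 mm from the origin.
- tray: Black plastic tea tray, 240 (x) by 190 (y) mm, rim 22 mm high, fixed to the table, with a bamboo slotted cup rack 45 mm high along its +y side. Origin: centre of its underside.
- gaiwan: Celadon gaiwan (saucer, bowl and lid in one), 100 mm across, 97 mm tall, on the tray. Origin: centre of its underside. Leave alone.
- tin: Green tea tin, 64 mm across, 110 mm tall, on top of the riser towards its back. Origin: centre of its underside. Leave alone.
- scoop: Steel tea scoop, 165 mm long, 12 mm high, lying on the table at the left side. Origin: on the table under the middle of its length. Leave alone.
- tea_pet: Small brown clay figure, 58 mm across, 60 mm tall, on the table at the right side. Origin: centre of its underside. Leave alone.
- cup0: White porcelain tea cup, 54 mm across, 45 mm tall, standing in a slot of the cup rack on the tray. Origin: centre of its underside. Leave alone.
- cup1: White porcelain tea cup, 54 mm across, 45 mm tall, standing in a slot of the cup rack on the tray. Origin: centre of its underside. Leave alone.
- cup2: White porcelain tea cup, 54 mm across, 45 mm tall, standing in a slot of the cup rack on the tray. Origin: centre of its underside. Leave alone.

How it is judged:
By the outcome, as a careful person would: the job done as asked, in the order asked, and still so for the second after the job is handed in, while the arm keeps its last pose, push and grip.
It also fails if it takes over 51 s, if anything falls off the work surface, if the arm or the gripper's body presses on something with over 40 N, if the wrist force passes 120 N, or if a joint passes its speed limit or range.

## Working session

There is one attempt and no reset: what is moved stays moved. The work goes in short steps, Python scripts to look and compute and a tool call to move; the robot and the scene stay as the last step left them, time stands still between calls to the robot, and variables do not carry over. Pictures are saved under pics/ and viewed, at most 10 in all, crops included, and the job is handed in when it is done.

```bash
ls; mkdir -p pics; python3 - <<'E'
from plant import r
import cv2,numpy as np,pickle
s=r.get_state();print(s,r.grip_depth)
for n in("top","side"):
    c=r.capture(n);pickle.dump(c,open(f"{n}.pkl","wb"));cv2.imwrite(f"pics/{n}0.png",c["frame"][:,:,::-1])
    print(n,c["fx"],c["cx"],c["cy"],c["D"],c["cam_to_world"])
E
```

```text
pics
plant.py
{'time_s': 0.0, 'joints': array([-6.04980438e+01,  2.05924479e+01,  6.36876851e-01, -2.01425244e-02,
       -7.01362040e+01, -1.65075636e+01]), 'qd': array([-0.06190505, -0.03406805,  0.0528094 , -0.05500403,  0.03929178,
       -0.00882499]), 'joint_torque': array([-2.16271983e-04, -5.82713413e+01,  2.93057799e+01,  6.99729100e+00,
        6.75010946e-03, -1.94868935e-04]), 'tcp_pos': array([ 0.15166185, -0.6572648 ,  0.22563476]), 'eef_rot': array([ 1.79906627e+02, -7.92470927e-03, -1.67012460e+02]), 'contact_force': array([ 1.14400534, -0.48363032,  0.97996101]), 'moment': array([-0.02726157, -0.03342621,  0.04681868]), 'gripper_force': 0.0, 'gripper_width': 0.08766538893986729} 0.0188
top 465.3379483230158 316.8017287449521 196.66931870171337 [0.04478974 0.         0.         0.         0.        ] [[ 0.02821831 -0.99832884  0.05043069  0.45714375]
 [-0.99955298 -0.02867953 -0.00844526  0.00208292]
 [ 0.00987748 -0.05016983 -0.99869186  1.63388202]
 [ 0.          0.          0.          1.        ]]
side 479.5632436062932 315.1931286032756 202.96612186268175 [-0.10554249  0.          0.          0.          0.        ] [[-0.872188   -0.3028818   0.3841233  -0.04785838]
 [-0.48873887  0.50656624 -0.71029921  1.13059297]
 [ 0.0205528  -0.80725043 -0.5898511   1.06995643]
 [ 0.          0.          0.          1.        ]]
```

View pics/top0.png

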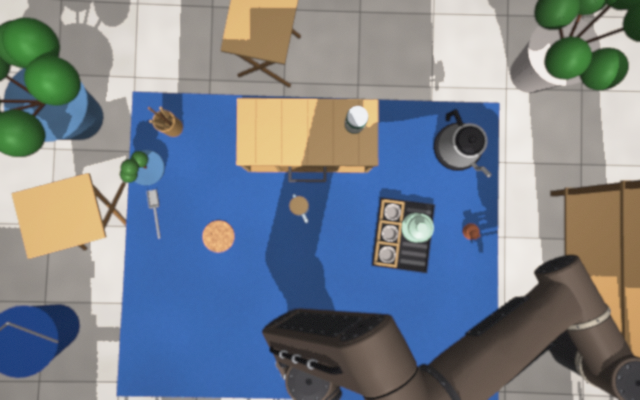

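View pics/side0.png

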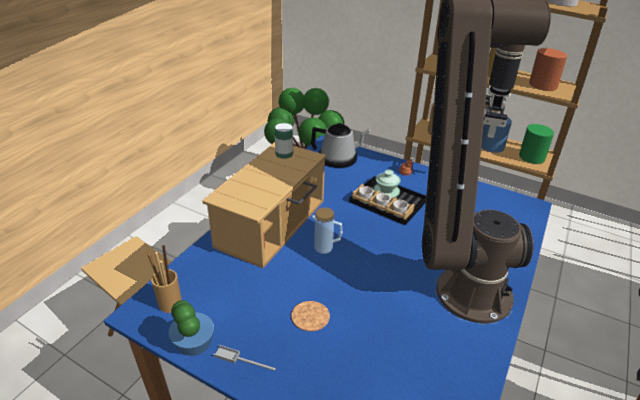

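The top view shows the pitcher lid at (299,206) with its handle towards (306,220), the coaster at (218,236), the bar near (307,178), the riser top spanning (237..378, 98..165), and the tray at (403,235). The side view shows the pitcher at (324,232), the coaster at (311,316) and the bar at (302,192).

```bash
cat > h.py <<'E'
import cv2,numpy as np
def ray(c,uv):
    K=np.array([[c["fx"],0,c["cx"]],[0,c["fy"],c["cy"]],[0,0,1.]])
    p=cv2.undistortPoints(np.array(uv,float).reshape(-1,1,2),K,np.array(c["D"],float)).reshape(-1,2)
    T=c["cam_to_world"];return T[:3,3],np.c_[p,np.ones(len(p))]@T[:3,:3].T
def onz(c,uv,z):
    o,d=ray(c,uv);return o+d*((z-o[2])/d[:,2])[:,None]
def cloud(c):
    v,u=np.mgrid[:400,:640];o,d=ray(c,np.c_[u.ravel(),v.ravel()])
    P=(o+d*c["z_map"].reshape(-1,1)).reshape(400,640,3);P[c["z_map"]==0]=np.nan;return P
E
cat > m.py <<'E'
import pickle;from h import *
np.set_printoptions(precision=4,suppress=True)
for n in("top","side"):
    c=pickle.load(open(n+".pkl","rb"));P=cloud(c);h=cv2.cvtColor(c["frame"],cv2.COLOR_RGB2HSV)
    m=cv2.inRange(h,(5,80,100),(25,255,255))
    x,y,w,hh=(195,215,50,45) if n=="top" else (280,295,60,40)
    q=m[y:y+hh,x:x+w];u=np.argwhere(q>0)[:,::-1]+[x,y]
    print(n,"coaster",onz(c,u,.006).mean(0),onz(c,u,.006).ptp(0) if hasattr(u,'ptp') else np.ptp(onz(c,u,.006),0))
    for nm,lo,hi,box in(("lid",.135,.16,(.55,.95,-.1,.2)),("risertop",.194,.206,(.6,1.2,-.4,.5)),("bar",.165,.187,(.6,.85,-.15,.2))):
        X,Y,Z=P[...,0],P[...,1],P[...,2]
        s=(Z>lo)&(Z<hi)&(X>box[0])&(X<box[1])&(Y>box[2])&(Y<box[3])
        Q=P[s]; 
        if len(Q)==0: print(nm,"none");continue
        vu=np.argwhere(s)
        print(n,nm,len(Q),"mean",Q.mean(0),"min",Q.min(0),"max",Q.max(0),"uv",vu.min(0)[::-1],vu.max(0)[::-1])
    if n=="top":
        s=((Z>.19)&(Z<.21)&(X>.6)&(X<1.2)&(abs(Y)<.5)).astype('uint8')
        k=max(cv2.findContours(s,0,2)[0],key=cv2.contourArea)
        w=onz(c,k.reshape(-1,2),.2);print("riser rect",cv2.minAreaRect(w[:,:2].astype('float32')))
cs=pickle.load(open("top.pkl","rb"));f=cs["frame"][150:250,260:360,::-1]
g=pickle.load(open("side.pkl","rb"))["frame"][170:270,270:370,::-1]
cv2.imwrite("pics/crop.png",np.hstack([cv2.resize(i,(400,400),interpolation=2) for i in(f,g)]))
E
python3 m.py
```

```text
top coaster [0.3935 0.3276 0.006 ] [0.1042 0.1042 0.    ]
top lid 58 mean [0.627  0.0252 0.1436] min [ 0.624  -0.0756  0.137 ] max [0.6332 0.1265 0.1576] uv [275 166] [338 167]
top risertop 8432 mean [0.7279 0.0357 0.1996] min [ 0.622  -0.1938  0.194 ] max [0.8399 0.4756 0.206 ] uv [161  98] [377 165]
top bar 101 mean [0.6206 0.0187 0.1759] min [ 0.6022 -0.0774  0.1657] max [0.6295 0.1852 0.1869] uv [255 165] [339 174]
riser rect ((0.7311790585517883, 0.026914238929748535), (0.20913928747177124, 0.4376359283924103), 1.6893173456192017)
side coaster [0.3914 0.3326 0.006 ] [0.1079 0.1084 0.    ]
side lid 219 mean [0.6287 0.0577 0.1468] min [ 0.6201 -0.0736  0.135 ] max [0.6588 0.1328 0.1597] uv [270 180] [310 217]
side risertop 4378 mean [0.7207 0.0651 0.1995] min [ 0.6191 -0.1945  0.194 ] max [0.8389 0.4835 0.2059] uv [163 143] [325 250]
side bar 220 mean [0.6241 0.0346 0.1765] min [ 0.6002 -0.0816  0.1651] max [0.638  0.1285 0.1857] uv [275 174] [310 208]
```

View pics/crop.png

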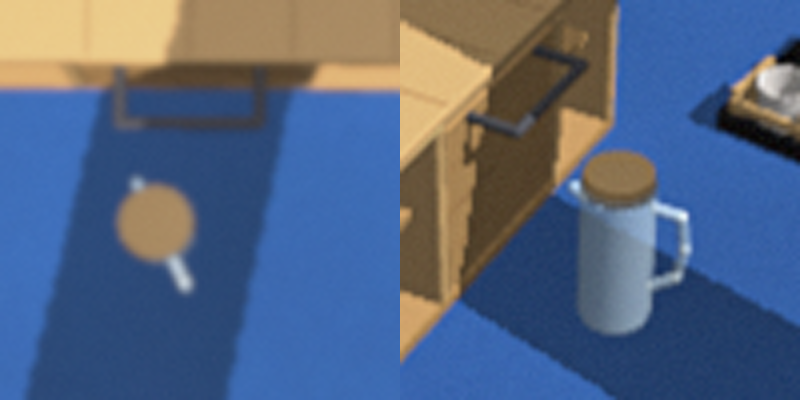

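The crops show the lid centre at top (298.4,205.1) and the handle end at (306.4,221.6). The spout is at (294,195.5) and the bar runs from (290,180.6) to (325,180.6). In the side view the lid is at (324.6,211) and the bar corners are (299.6,202) and (314.6,186).

```bash
python3 - <<'E'
import pickle;from h import *
np.set_printoptions(precision=4,suppress=True)
t=pickle.load(open("top.pkl","rb"));s=pickle.load(open("side.pkl","rb"))
print("lid",onz(t,[(298.4,205.1)],.148),onz(s,[(324.6,210.9)],.148))
print("handle end",onz(t,[(306.4,221.6)],.11),"spout",onz(t,[(294,195.5)],.13))
print("bar top",onz(t,[(290.5,180.8),(325,180.8)],.176)," side",onz(s,[(300,201.8),(314.8,186.3)],.176))
# riser front edge: top-view mask z in top
P=cloud(t);Z=P[...,2];edge=[]
for u in range(245,372,3):
    v=np.where((Z[:,u]>.19)&(Z[:,u]<.21))[0]; v=v[v<185]
    if len(v): edge.append((u,v.max()+.5))
w=onz(t,edge,.2);print("front fit x=a*y+b",np.polyfit(w[:,1],w[:,0],1))
for sgn in (0,1):
    e=[]
    for v in range(105,160,3):
        k=np.where((Z[v]>.19)&(Z[v]<.21)&(np.arange(640)>220)&(np.arange(640)<400))[0];e.append(((k.min()-.5,k.max()+.5)[sgn],v))
    w=onz(t,e,.2);print("side",sgn,np.polyfit(w[:,0],w[:,1],1),np.median(w[:,1]))
# pitcher body side depth points
P=cloud(s);q=P[190:262,300:350].reshape(-1,3);k=(q[:,2]>.03)&(q[:,2]<.125)&(q[:,0]<.61)&(q[:,0]>.4)
print("body",k.sum(),np.nanmean(q[k],0),np.nanmin(q[k],0),np.nanmax(q[k],0))
E
```

```text
lid [[0.5035 0.0475 0.148 ]] [[0.5058 0.0424 0.148 ]]
handle end [[0.4515 0.0209 0.11  ]] spout [[0.5348 0.0632 0.13  ]]
bar top [[ 0.5783  0.0737  0.176 ]
 [ 0.5814 -0.0346  0.176 ]]  side [[ 0.5787  0.0733  0.176 ]
 [ 0.5813 -0.027   0.176 ]]
front fit x=a*y+b [-0.0257  0.6262]
side 0 [0.0099 0.2382] 0.24534558876291257
side 1 [ 0.0233 -0.21  ] -0.19283132827823873
body 500 [0.4869 0.0628 0.0783] [0.4485 0.019  0.0301] [0.5309 0.0853 0.1249]
```

```bash
cat > d.py <<'E'
# usage: d.py x y z : shift to that TCP position in the current tool axes (measured pose)
import sys;import numpy as np
from scipy.spatial.transform import Rotation as R
from plant import r
s=r.get_state();Rm=R.from_euler('xyz',s["eef_rot"],degrees=True)
t=np.array([float(a) for a in sys.argv[1:4]])
print(s["time_s"],s["tcp_pos"].round(4),s["eef_rot"].round(1),"F",s["contact_force"].round(1),"shift",Rm.inv().apply(t-s["tcp_pos"]).round(4))
if len(sys.argv)>4:
    e=R.from_euler('xyz',[float(a) for a in sys.argv[4:7]],degrees=True);print("rotvec",np.degrees((Rm.inv()*e).as_rotvec()).round(2))
E
python3 d.py .5045 .045 .225 180 0 -175
```

```text
0.1 [ 0.1517 -0.6573  0.2257] [ 179.9   -0.  -167. ] F [ 0.3 -0.3  0.3] shift [-0.5017  0.605   0.0015]
rotvec [ 0.09 -0.02  7.99]
```

The manual's scale: shifts go in shares of 0.8 m and turns go in shares of 180 degrees. Converting my numbers, 0.33 m is 0.4125, 0.303 m is 0.3788, 8 degrees is 0.0444.

Emit:
send_path([
  [-0.025,0.03,0,0,0,0],
  [-0.0575,0.0688,0,0,0,0.0056],
  [-0.09,0.1088,0,0,0,0.0111],
  [-0.1225,0.1475,0,0,0,0.0167],
  [-0.155,0.1875,0,0,0,0.0222],
  [-0.1875,0.2263,0,0,0,0.0278],
  [-0.22,0.265,0,0,0,0.0333],
  [-0.2525,0.305,0,0,0,0.0389],
  [-0.285,0.3438,0,0,0,0.0444],
  [-0.3138,0.3788,0,0,0,0.0444],
  [-0.3425,0.4125,0,0,0,0.0444],
  [-0.3425,0.4125,0,0,0,0.0444],
], jaw=0.088)

```text
time_s: 1.1
tcp_pos: [0.3466, -0.2705, 0.2268]
eef_rot: [180.0, 0.1, -174.7]
contact_force: [-0.7, -0.3, -0.3]
gripper_width: 0.0878
gripper_force: 0.0
```

```bash
python3 d.py .5045 .045 .225 180 0 -175
```

```text
1.1 [ 0.3466 -0.2705  0.2268] [ 1.800e+02  1.000e-01 -1.747e+02] F [-0.7 -0.3 -0.3] shift [-0.1862  0.2997  0.0022]
rotvec [0.02 0.09 0.25]
```

To row units: 0.3 m is 0.375, 0.28 m is 0.35.

Emit:
send_path([
  [-0.025,0.04,0,0,0,0],
  [-0.05,0.08,0,0,0,0],
  [-0.075,0.12,0,0,0,0],
  [-0.1,0.16,0,0,0,0],
  [-0.125,0.2,0,0,0,0],
  [-0.15,0.24,0,0,0,0],
  [-0.175,0.28,0,0,0,0],
  [-0.2,0.32,0,0,0,0],
  [-0.2188,0.35,0,0,0,0],
  [-0.2325,0.375,0,0,0,0],
  [-0.2325,0.375,0,0,0,0],
  [-0.2325,0.375,0,0,0,0],
])

```text
time_s: 2.1
tcp_pos: [0.5037, 0.0413, 0.2258]
eef_rot: [-180.0, -0.1, -174.9]
contact_force: [0.1, -0.2, -0.3]
gripper_width: 0.088
gripper_force: 0.0
```

```bash
python3 - <<'E'
from plant import r
import cv2,numpy as np
a=r.capture("top")["frame"][150:250,250:350,::-1];b=r.capture("side")["frame"][130:280,250:400,::-1]
cv2.imwrite("pics/c2.png",np.hstack([cv2.resize(i,(400,400),interpolation=2) for i in(a,b)]))
E
python3 d.py .5045 .045 .097 180 0 -175
```

```text
2.2 [0.5032 0.04   0.2262] [-1.80e+02 -1.00e-01 -1.75e+02] F [ 0.2 -0.3 -0.1] shift [-0.0018  0.0049  0.1292]
rotvec [-0.01 -0.06 -0.01]
```

View pics/c2.png

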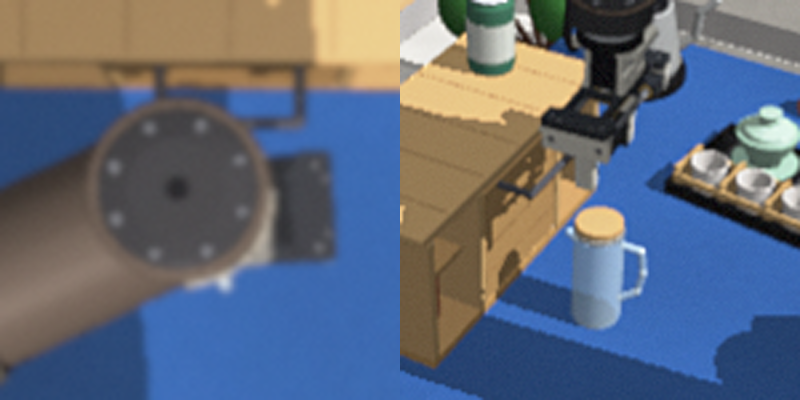

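The crops show the open gripper over the pitcher: in the right (side) panel the lid is at (600,225) and the fingers are above it. The path down is clear.

To row units: 0.129 m is 0.1613, 0.005 m is 0.0063.

Emit:
send_path([
  [-0.0013,0.0063,0.0125,0,0,0],
  [-0.0013,0.0063,0.0313,0,0,0],
  [-0.0013,0.0063,0.05,0,0,0],
  [-0.0013,0.0063,0.0688,0,0,0],
  [-0.0013,0.0063,0.0875,0,0,0],
  [-0.0013,0.0063,0.1063,0,0,0],
  [-0.0013,0.0063,0.125,0,0,0],
  [-0.0013,0.0063,0.14,0,0,0],
  [-0.0013,0.0063,0.1525,0,0,0],
  [-0.0013,0.0063,0.16,0,0,0],
  [-0.0013,0.0063,0.1613,0,0,0],
  [-0.0013,0.0063,0.1613,0,0,0],
])

```text
time_s: 3.2
tcp_pos: [0.5042, 0.0453, 0.0974]
eef_rot: [-180.0, -0.0, -175.0]
contact_force: [-0.1, -0.1, 0.1]
gripper_width: 0.0879
gripper_force: 0.0
```

Emit:
send_path([
  [0,0,0,0,0,0],
  [0,0,0,0,0,0],
  [0,0,0,0,0,0],
  [0,0,0,0,0,0],
  [0,0,0,0,0,0],
  [0,0,0,0,0,0],
  [0,0,0,0,0,0],
  [0,0,0,0,0,0],
], jaw=0.05, clamp_n=25)

```text
time_s: 3.87
tcp_pos: [0.5047, 0.0459, 0.098]
eef_rot: [180.0, 0.1, -175.0]
contact_force: [0.0, 2.0, 3.5]
gripper_width: 0.0617
gripper_force: 25.0
```

To row units: -0.06 m is -0.075, -0.036 m is -0.045.

Emit:
send_path([
  [0,0,-0.0038,0,0,0],
  [0,0,-0.01,0,0,0],
  [0,0,-0.02,0,0,0],
  [0,0,-0.0325,0,0,0],
  [0,0,-0.045,0,0,0],
  [0,0,-0.0575,0,0,0],
  [0,0,-0.0675,0,0,0],
  [0,0,-0.0725,0,0,0],
  [0,0,-0.075,0,0,0],
  [0,0,-0.075,0,0,0],
])

```text
time_s: 4.7
tcp_pos: [0.5044, 0.0457, 0.158]
eef_rot: [180.0, 0.0, -175.0]
contact_force: [0.3, -1.1, -3.3]
gripper_width: 0.062
gripper_force: 24.9
```

Emit:
send_path([
  [0.0025,0.0063,0,0,0,0],
  [0.0063,0.0225,0,0,0,0],
  [0.0125,0.0438,0,0,0,0],
  [0.0213,0.0688,0,0,0,0],
  [0.03,0.0975,0,0,0,0],
  [0.0388,0.1288,0,0,0,0],
  [0.0475,0.16,0,0,0,0],
  [0.0575,0.1913,0,0,0,0],
  [0.0663,0.2225,0,0,0,0],
  [0.075,0.25,0,0,0,0],
  [0.0813,0.2688,0,0,0,0],
  [0.0838,0.2775,0,0,0,0],
])

```text
time_s: 5.7
tcp_pos: [0.417, 0.2626, 0.157]
eef_rot: [-180.0, -0.0, -174.9]
contact_force: [-0.0, 0.1, -4.5]
gripper_width: 0.062
gripper_force: 24.9
```

Emit:
send_path([
  [0.005,0.0175,0,0,0,0],
  [0.01,0.035,0,0,0,0],
  [0.0163,0.055,0,0,0,0],
  [0.0213,0.0725,0,0,0,0],
  [0.0244,0.0838,0,0,0,0],
  [0.0256,0.0888,0,0,0,0],
  [0.0256,0.0888,0,0,0,0],
  [0.0256,0.0888,0,0,0,0],
])

```text
time_s: 6.37
tcp_pos: [0.3915, 0.3295, 0.1573]
eef_rot: [-180.0, -0.0, -175.0]
contact_force: [-0.4, 0.1, -3.8]
gripper_width: 0.062
gripper_force: 24.9
```

```bash
python3 - <<'E'
from plant import r
import cv2,numpy as np,pickle
c=r.capture("side");pickle.dump(c,open("side2.pkl","wb"));b=c["frame"][180:380,230:430,::-1]
cv2.imwrite("pics/c3.png",cv2.resize(b,(600,600),interpolation=2))
E
python3 d.py .392 .330 .104 180 0 -175
```

```text
6.4167 [0.3916 0.3292 0.1574] [-180.   -0. -175.] F [ 0.1 -0.4 -3.6] shift [-0.0005  0.0007  0.0534]
rotvec [-0.03 -0.02 -0.02]
```

View pics/c3.png

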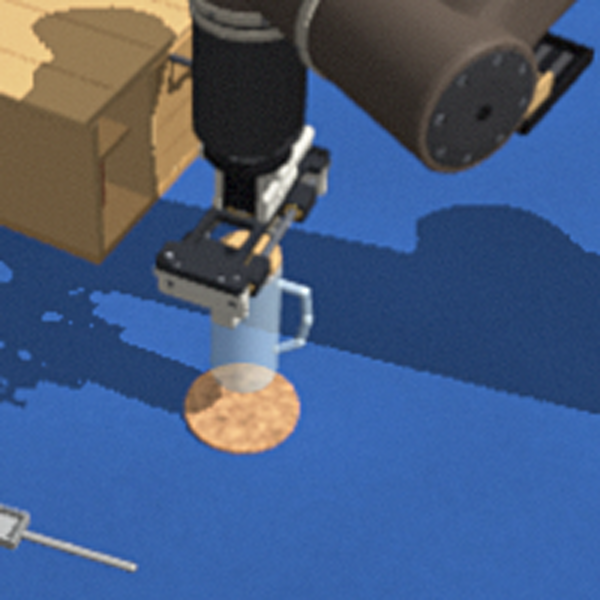

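The pitcher is held upright over the coaster; its base is at about (244,375) in the crop and the coaster centre at (243,408). I'll lower it now.

To row units: 0.053 m is 0.0663, 0.0525 m is 0.0656.

Emit:
send_path([
  [0,0.0013,0.0038,0,0,0],
  [0,0.0013,0.0113,0,0,0],
  [0,0.0013,0.02,0,0,0],
  [0,0.0013,0.03,0,0,0],
  [0,0.0013,0.0388,0,0,0],
  [0,0.0013,0.0463,0,0,0],
  [0,0.0013,0.0525,0,0,0],
  [0,0.0013,0.0575,0,0,0],
  [0,0.0013,0.0613,0,0,0],
  [0,0.0013,0.0638,0,0,0],
  [0,0.0013,0.0656,0,0,0],
  [0,0.0013,0.0663,0,0,0],
])

```text
time_s: 7.42
tcp_pos: [0.3915, 0.3309, 0.1045]
eef_rot: [180.0, 0.0, -175.0]
contact_force: [0.5, 0.0, -3.0]
gripper_width: 0.0618
gripper_force: 24.9
```

Emit:
send_path([
  [0,0,0,0,0,0],
  [0,0,0.0006,0,0,0],
  [0,0,0.0013,0,0,0],
  [0,0,0.0013,0,0,0],
])

```text
time_s: 7.75
tcp_pos: [0.3917, 0.3311, 0.104]
eef_rot: [180.0, 0.0, -175.0]
contact_force: [-1.2, -0.7, -1.8]
gripper_width: 0.0619
gripper_force: 24.9
```

To row units: 0.001 m is 0.0013, 0.0005 m is 0.0006.

Emit:
send_path([
  [0,0,0.0006,0,0,0],
  [0,0,0.0013,0,0,0],
  [0,0,0.0013,0,0,0],
  [0,0,0.0013,0,0,0],
])

```text
time_s: 8.08
tcp_pos: [0.3921, 0.3313, 0.1039]
eef_rot: [180.0, 0.1, -175.0]
contact_force: [-1.8, -1.7, 7.2]
gripper_width: 0.0619
gripper_force: 25.0
```

Emit:
send_path([
  [0,0,0,0,0,0],
  [0,0,0,0,0,0],
  [0,0,0,0,0,0],
  [0,0,0,0,0,0],
  [0,0,0,0,0,0],
  [0,0,0,0,0,0],
  [0,0,0,0,0,0],
], jaw=0.088)

```text
time_s: 8.67
tcp_pos: [0.3915, 0.3308, 0.1025]
eef_rot: [-180.0, -0.0, -175.0]
contact_force: [0.5, -1.6, 0.1]
gripper_width: 0.0874
gripper_force: 0.0
```

Emit:
send_path([
  [0,0,-0.0063,0,0,0],
  [0,0,-0.0188,0,0,0],
  [0,0,-0.0375,0,0,0],
  [0,0,-0.0625,0,0,0],
  [0,0,-0.0875,0,0,0],
  [0,0,-0.1125,0,0,0],
  [0,0,-0.1375,0,0,0],
  [0,0,-0.1563,0,0,0],
  [0,0,-0.1688,0,0,0],
  [0,0,-0.1688,0,0,0],
])

```text
time_s: 9.5
tcp_pos: [0.3923, 0.3317, 0.2406]
eef_rot: [179.8, 0.2, -175.0]
contact_force: [0.5, 1.2, 0.2]
gripper_width: 0.0873
gripper_force: 0.0
```

```bash
python3 d.py .580 .0195 .25 180 0 -88.5
```

```text
9.5 [0.3923 0.3317 0.2406] [ 179.8    0.2 -175. ] F [0.5 1.2 0.2] shift [-0.1598 -0.3274 -0.0101]
rotvec [ 3.000e-02  2.900e-01 -8.649e+01]
```

To row units: -0.168 m is -0.21, -0.017 m is -0.0213, -60 degrees is -0.3333.

Emit:
send_path([
  [-0.0038,-0.0075,-0.0013,0,0,-0.0167],
  [-0.0125,-0.025,-0.0025,0,0,-0.0389],
  [-0.0213,-0.045,-0.0038,0,0,-0.0667],
  [-0.0313,-0.0675,-0.005,0,0,-0.1],
  [-0.0413,-0.0913,-0.0063,0,0,-0.1333],
  [-0.0525,-0.1163,-0.0075,0,0,-0.1667],
  [-0.0638,-0.1413,-0.0088,0,0,-0.2],
  [-0.0738,-0.1663,-0.01,0,0,-0.2333],
  [-0.0825,-0.1875,-0.0113,0,0,-0.2667],
  [-0.0888,-0.2038,-0.0125,0,0,-0.2944],
  [-0.0925,-0.21,-0.0125,0,0,-0.3167],
  [-0.0925,-0.21,-0.0125,0,0,-0.3333],
], jaw=0.032)

```text
time_s: 10.5
tcp_pos: [0.48, 0.1685, 0.2467]
eef_rot: [180.0, -0.1, -114.9]
contact_force: [-0.1, -0.2, 0.7]
gripper_width: 0.0321
gripper_force: 0.0
```

```bash
python3 - <<'E'
from plant import r
import cv2,numpy as np,pickle
f=[]
for n in("top","side"):
    c=r.capture(n);pickle.dump(c,open(n+"3.pkl","wb"))
    f.append(cv2.resize(c["frame"][150:350,150:350,::-1] if n=="top" else c["frame"][150:350,230:430,::-1],(400,400),interpolation=2))
cv2.imwrite("pics/c4.png",np.hstack(f))
E
python3 d.py .580 .0195 .25 180 0 -88.5
```

```text
10.6 [0.4796 0.1693 0.2468] [ 1.80e+02 -1.00e-01 -1.15e+02] F [0.3 0.1 0.1] shift [ 0.0933 -0.1543 -0.0032]
rotvec [  0.06  -0.05 -26.51]
```

View pics/c4.png

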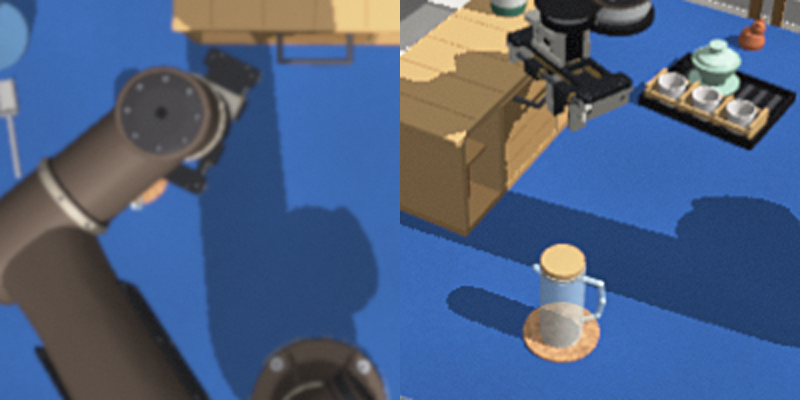

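The pitcher stands upright on the coaster, centred at (562,332) in the side crop, and the bar is visible in the top crop at (280..352, 60). I'll refine the bar's position.

```bash
python3 - <<'E'
import pickle;from h import *
np.set_printoptions(precision=4,suppress=True)
for n in("top.pkl","top3.pkl"):
    c=pickle.load(open(n,"rb"));g=c["frame"].astype(float)[...,2] # blue: cloth bright, bar dark
    pts=[]
    for u in range(294,322,3):
        v=np.arange(175,187);p=g[v,u];w=np.clip((p[0]+p[-1])/2-p,0,None);w[w<.3*w.max()]=0;pts.append((u,(v*w).sum()/w.sum()))
    W=onz(c,pts,.176);k=np.polyfit(W[:,1],W[:,0],1);print(n,k,"x at y=.02",np.polyval(k,.02),np.array(pts)[:,1])
E
python3 d.py .580 .0195 .235 180 0 -88.5
```

```text
top.pkl [-0.0117  0.5815] x at y=.02 0.5812797934019691 [179.7246 180.3065 180.3233 180.3053 180.4422 180.4671 180.473  180.4545
 180.4375 180.4467]
top3.pkl [-0.0176  0.5818] x at y=.02 0.5814382635216079 [180.0371 180.237  180.2512 180.0276 180.3974 180.4118 180.4083 180.386
 180.3668 180.3624]
10.6 [0.4796 0.1693 0.2468] [ 1.80e+02 -1.00e-01 -1.15e+02] F [0.3 0.1 0.1] shift [ 0.0933 -0.1543  0.0118]
rotvec [  0.06  -0.05 -26.51]
```

To row units: -0.1547 m is -0.1934, -0.154 m is -0.1925, -26.5 degrees is -0.1472.

Emit:
send_path([
  [0.0063,-0.0113,0.0025,0,0,-0.0167],
  [0.0175,-0.0288,0.005,0,0,-0.0389],
  [0.0313,-0.0513,0.0075,0,0,-0.0611],
  [0.0463,-0.0763,0.01,0,0,-0.0833],
  [0.0613,-0.1013,0.0125,0,0,-0.1056],
  [0.0763,-0.1263,0.015,0,0,-0.1222],
  [0.09,-0.1488,0.015,0,0,-0.1361],
  [0.1025,-0.1688,0.015,0,0,-0.1444],
  [0.1125,-0.1838,0.015,0,0,-0.1472],
  [0.1169,-0.1925,0.015,0,0,-0.1472],
  [0.1171,-0.1934,0.015,0,0,-0.1472],
  [0.1171,-0.1934,0.015,0,0,-0.1472],
], jaw=0.031)

```text
time_s: 11.6
tcp_pos: [0.5802, 0.0198, 0.2351]
eef_rot: [180.0, -0.0, -88.6]
contact_force: [0.3, -0.6, 0.6]
gripper_width: 0.031
gripper_force: 0.0
```

```bash
python3 - <<'E'
from plant import r
import cv2,numpy as np,pickle
c=r.capture("side");cv2.imwrite("pics/c5.png",cv2.resize(c["frame"][120:270,240:390,::-1],(600,600),interpolation=2))
E
python3 d.py .581 .0195 .157 180 0 -88.5
```

```text
11.65 [0.5801 0.0201 0.2353] [180.    0.  -88.6] F [-0.1 -0.1 -1. ] shift [ 0.0006 -0.001   0.0783]
rotvec [ 0.03  0.01 -0.06]
```

View pics/c5.png

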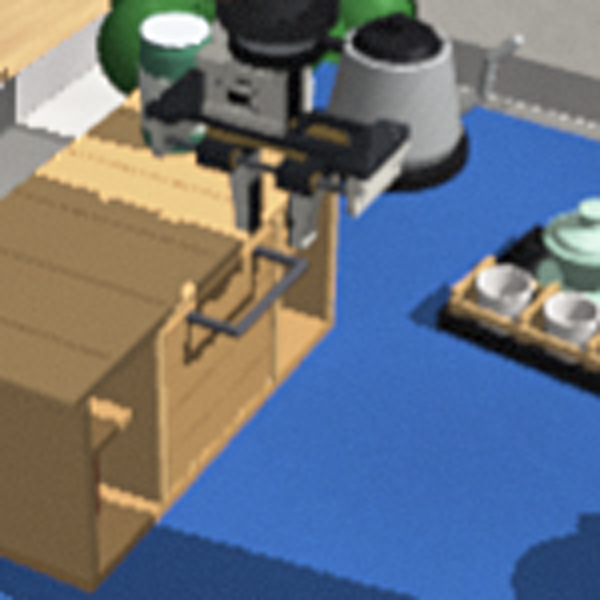

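The fingers straddle the bar line, their tips at crop (250,225) and (300,240). The bar runs from (235,330) to (300,262). I'll descend.

To row units: 0.078 m is 0.0975, -0.001 m is -0.0013.

Emit:
send_path([
  [0,-0.0013,0.01,0,0,0],
  [0,-0.0013,0.025,0,0,0],
  [0,-0.0013,0.04,0,0,0],
  [0,-0.0013,0.05,0,0,0],
  [0,-0.0013,0.0588,0,0,0],
  [0,-0.0013,0.0663,0,0,0],
  [0,-0.0013,0.0738,0,0,0],
  [0,-0.0013,0.0813,0,0,0],
  [0,-0.0013,0.0888,0,0,0],
  [0,-0.0013,0.095,0,0,0],
  [0,-0.0013,0.0975,0,0,0],
  [0,-0.0013,0.0975,0,0,0],
])

```text
time_s: 12.65
tcp_pos: [0.5812, 0.0195, 0.157]
eef_rot: [180.0, -0.0, -88.5]
contact_force: [0.7, -0.0, -0.1]
gripper_width: 0.0309
gripper_force: 0.0
```

Emit:
send_path([
  [0,0,0,0,0,0],
  [0,0,0,0,0,0],
  [0,0,0,0,0,0],
  [0,0,0,0,0,0],
  [0,0,0,0,0,0],
  [0,0,0,0,0,0],
], jaw=0.0, clamp_n=35)

```text
time_s: 13.15
tcp_pos: [0.5816, 0.0197, 0.1579]
eef_rot: [-180.0, 0.0, -88.5]
contact_force: [-0.5, -0.8, 0.6]
gripper_width: 0.0084
gripper_force: 35.0
```

```bash
python3 - <<'E'
import numpy as np
from scipy.spatial.transform import Rotation as R
from plant import r
s=r.get_state();print(s["tcp_pos"],s["contact_force"])
# arc in tool axes (tool y=out, tool z=down); tool tilts with bin by th (top of tool toward robot)
a0=np.arctan2(45,154);L=np.hypot(45,154);g=18.8
for th in range(0,35,5):
    t=np.radians(th);b=np.array([L*np.sin(a0+t)-45,154-L*np.cos(a0+t)]) # bar out, down
    tilt=t
    tc=b+np.array([-g*np.sin(tilt),g*np.cos(tilt)-g]) # tips swing toward bin as top leans out
    print(th,"dy %.1f dz %.1f mm"%tuple(tc))
# sign of tool-x rotation: top leaning out => tool z (tips) turns towards -y
print(R.from_rotvec([np.radians(10),0,0]).apply([0,0,1]))
E
```

```text
[0.58161186 0.01968067 0.15789288] [-0.47966071 -0.76240252  0.64314626]
0 dy 0.0 dz 0.0 mm
5 dy 11.6 dz 4.4 mm
10 dy 22.8 dz 9.9 mm
15 dy 33.5 dz 16.3 mm
20 dy 43.5 dz 23.5 mm
25 dy 52.9 dz 31.7 mm
30 dy 61.6 dz 40.6 mm
[ 0.         -0.17364818  0.98480775]
```

To row units: 0.0228 m is 0.0285, 0.0206 m is 0.0258, 10 degrees is 0.0556.

Emit:
send_path([
  [0,0.0015,0.0005,0.0028,0,0],
  [0,0.003,0.001,0.0056,0,0],
  [0,0.0059,0.0021,0.0111,0,0],
  [0,0.0088,0.0033,0.0167,0,0],
  [0,0.0116,0.0044,0.0222,0,0],
  [0,0.0145,0.0055,0.0278,0,0],
  [0,0.0174,0.0069,0.0333,0,0],
  [0,0.0203,0.0081,0.0389,0,0],
  [0,0.023,0.0095,0.0444,0,0],
  [0,0.0258,0.0109,0.05,0,0],
  [0,0.0285,0.0124,0.0556,0,0],
  [0,0.0285,0.0124,0.0556,0,0],
])

```text
time_s: 14.15
tcp_pos: [0.5581, 0.0192, 0.1478]
eef_rot: [-169.9, 0.0, -88.5]
contact_force: [4.9, -0.9, -2.6]
gripper_width: 0.0089
gripper_force: 35.0
```

Forces are small and consistent with the spring, so I'll continue.

To row units: 0.0228 m is 0.0285, 0.0206 m is 0.0258, 10 degrees is 0.0556.

Emit:
send_path([
  [0,0.0015,0.0005,0.0028,0,0],
  [0,0.003,0.001,0.0056,0,0],
  [0,0.0059,0.0021,0.0111,0,0],
  [0,0.0088,0.0033,0.0167,0,0],
  [0,0.0116,0.0044,0.0222,0,0],
  [0,0.0145,0.0055,0.0278,0,0],
  [0,0.0174,0.0069,0.0333,0,0],
  [0,0.0203,0.0081,0.0389,0,0],
  [0,0.023,0.0095,0.0444,0,0],
  [0,0.0258,0.0109,0.05,0,0],
  [0,0.0285,0.0124,0.0556,0,0],
  [0,0.0285,0.0124,0.0556,0,0],
])

```text
time_s: 15.15
tcp_pos: [0.5373, 0.0186, 0.1339]
eef_rot: [-159.9, 0.0, -88.5]
contact_force: [1.0, 2.1, 3.4]
gripper_width: 0.0088
gripper_force: 35.0
```

To row units: 0.0228 m is 0.0285, 0.0206 m is 0.0258, 10 degrees is 0.0556.

Emit:
send_path([
  [0,0.0015,0.0005,0.0028,0,0],
  [0,0.003,0.001,0.0056,0,0],
  [0,0.0059,0.0021,0.0111,0,0],
  [0,0.0088,0.0033,0.0167,0,0],
  [0,0.0116,0.0044,0.0222,0,0],
  [0,0.0145,0.0055,0.0278,0,0],
  [0,0.0174,0.0069,0.0333,0,0],
  [0,0.0203,0.0081,0.0389,0,0],
  [0,0.023,0.0095,0.0444,0,0],
  [0,0.0258,0.0109,0.05,0,0],
  [0,0.0285,0.0124,0.0556,0,0],
  [0,0.0285,0.0124,0.0556,0,0],
])

```text
time_s: 16.15
tcp_pos: [0.5375, 0.0124, 0.149]
eef_rot: [-153.6, 1.4, -87.6]
contact_force: [27.1, 12.1, -34.6]
gripper_width: 0.0086
gripper_force: 35.0
```

Emit:
send_path([
  [0,0,0,0,0,0],
  [0,0,0,0,0,0],
  [0,0,0,0,0,0],
  [0,0,0,0,0,0],
  [0,0,0,0,0,0],
  [0,0,0,0,0,0],
])

```text
time_s: 16.65
tcp_pos: [0.5375, 0.0124, 0.1491]
eef_rot: [-153.6, 1.4, -87.6]
contact_force: [27.9, 10.5, -35.1]
gripper_width: 0.0088
gripper_force: 35.0
```

```bash
python3 - <<'E'
from plant import r
import cv2,numpy as np
from scipy.spatial.transform import Rotation as R
s=r.get_state();g=s["tcp_pos"]-r.grip_depth*R.from_euler('xyz',s["eef_rot"],degrees=True).as_matrix()[:,2]
d=np.array([.6258-g[0],g[2]-.022]);print("grasp",g,"radius",np.hypot(*d),"angle",np.degrees(np.arctan2(*d)-np.arctan2(45,154)))
c=r.capture("side");cv2.imwrite("pics/c6.png",cv2.resize(c["frame"][120:350,240:470,::-1],(600,600),interpolation=2))
E
```

```text
grasp [0.52918059 0.01168558 0.16589118] radius 0.17332046444225338 angle 17.591620327057246
```

View pics/c6.png

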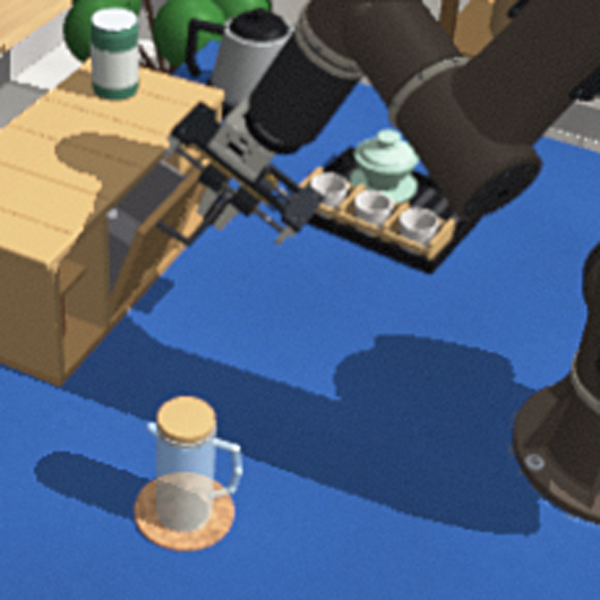

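The bin is partly open and the pitcher still stands on the coaster at (185,512), but the tool strayed up and off the arc. I'll check the joint limits.

```bash
python3 - <<'E'
from plant import r
s=r.get_state();print(s["joints"].round(1),s["joint_torque"].round(1),s["contact_force"].round(1),s["tcp_pos"].round(4),s["eef_rot"].round(1),s["moment"].round(2))
E
```

```text
[ 22.5  -2.3 -58.1  41.2 -11.6 -59.3] [ -5.4 -35.3  21.7   2.5  -3.9   0.1] [ 27.9  11.2 -33.8] [0.5375 0.0125 0.149 ] [-153.6    1.4  -87.6] [ 2.97 -1.97  1.31]
```

```bash
cat > t.py <<'E'
# t.py th tilt : shift for bin angle th, tool tilt, bar at grasp point; and estimated present bin angle
import sys;import numpy as np
from scipy.spatial.transform import Rotation as R
from scipy.optimize import brentq
from plant import r
s=r.get_state();M=R.from_euler('xyz',s["eef_rot"],degrees=True);z=M.as_matrix()[:,2];p=s["tcp_pos"]
H=np.array([.6257,.0195,.022]);a0=np.arctan2(45,154);L=.16043
f=lambda q:np.hypot(*(p+q*z-H)[[0,2]])-L
q=brentq(f,-.1,.03);b=p+q*z-H
print("bar behind tip %.1f mm, bin angle %.1f deg"%(-q*1e3,np.degrees(np.arctan2(-b[0],b[2])-a0)))
th,tilt=[np.radians(float(a)) for a in sys.argv[1:3]]
E=R.from_euler('xyz',[-180+np.degrees(tilt),0,-88.5],degrees=True)
bar=H+[-L*np.sin(a0+th),0,L*np.cos(a0+th)];T=bar+r.grip_depth*E.as_matrix()[:,2]
print("target",T.round(4),"shift",(M.inv().apply(T-p)).round(4),"rotvec",np.degrees((M.inv()*E).as_rotvec()).round(2))
E
python3 t.py 18 14; python3 t.py 20 12
```

```text
bar behind tip 5.8 mm, bin angle 18.2 deg
target [0.5399 0.0196 0.1363] shift [-0.0068  0.0033  0.0127] rotvec [-12.41   1.62   0.37]
bar behind tip 5.8 mm, bin angle 18.2 deg
target [0.5347 0.0196 0.1329] shift [-0.0069  0.0095  0.0134] rotvec [-14.41   1.62   0.4 ]
```

To row units: 0.0127 m is 0.0159, 0.01 m is 0.0125, -12.4 degrees is -0.0689.

Emit:
send_path([
  [0,0,0,0,0,0],
  [-0.0006,0.0006,0.0013,-0.0056,0.0006,0],
  [-0.0013,0.001,0.0025,-0.0111,0.0017,0],
  [-0.0025,0.0013,0.005,-0.0222,0.0028,0.0006],
  [-0.0038,0.0019,0.0075,-0.0333,0.0044,0.0011],
  [-0.005,0.0025,0.01,-0.0444,0.0056,0.0011],
  [-0.0063,0.0031,0.0125,-0.0556,0.0072,0.0017],
  [-0.0085,0.0041,0.0159,-0.0689,0.0089,0.0022],
  [-0.0085,0.0041,0.0159,-0.0689,0.0089,0.0022],
  [-0.0085,0.0041,0.0159,-0.0689,0.0089,0.0022],
], jaw=0, clamp_n=15)

```text
time_s: 17.53
tcp_pos: [0.5395, 0.0172, 0.1396]
eef_rot: [-165.9, -0.1, -88.7]
contact_force: [-6.7, -1.9, 15.4]
gripper_width: 0.009
gripper_force: 15.0
```

```bash
python3 t.py 20 12; python3 -c "
from plant import r
print(r.get_state()['joints'].round(1))"
```

```text
bar behind tip 15.6 mm, bin angle 17.8 deg
target [0.5347 0.0196 0.1329] shift [-0.0026  0.0063  0.0053] rotvec [-2.11 -0.13 -0.23]
[ 26.9   4.2 -39.2  10.9 -34.3 -34. ]
```

To row units: 0.0063 m is 0.0079, 0.0053 m is 0.0066, -2.1 degrees is -0.0117.

Emit:
send_path([
  [-0.0006,0.0013,0.0013,-0.0022,0,0],
  [-0.0013,0.0025,0.0025,-0.0044,0,0],
  [-0.0019,0.0038,0.0038,-0.0067,0,-0.0006],
  [-0.0025,0.0056,0.005,-0.0089,0,-0.0011],
  [-0.0033,0.0079,0.0066,-0.0117,0,-0.0011],
  [-0.0033,0.0079,0.0066,-0.0117,0,-0.0011],
], jaw=0, clamp_n=20)

```text
time_s: 18.03
tcp_pos: [0.5316, 0.0177, 0.1323]
eef_rot: [-168.3, -0.3, -88.6]
contact_force: [-17.4, -7.0, 27.8]
gripper_width: 0.0093
gripper_force: 20.0
```

```bash
python3 t.py 25 8;  python3 -c "
from plant import r
print(r.get_state()['joints'].round(1))"
```

```text
bar behind tip 17.3 mm, bin angle 21.2 deg
target [0.5225 0.0196 0.1239] shift [-0.0022  0.0106  0.0063] rotvec [-3.74 -0.28 -0.05]
[ 26.8   5.3 -37.9   8.8 -36.7 -32. ]
```

To row units: 0.0106 m is 0.0133, 0.003 m is 0.0038, -1.5 degrees is -0.0083.

Emit:
send_path([
  [-0.0004,0.0019,0,-0.0028,0,0],
  [-0.0008,0.0038,0,-0.0056,0,0],
  [-0.0013,0.0056,0.0006,-0.0083,0,0],
  [-0.0016,0.0075,0.0013,-0.0111,0,0],
  [-0.002,0.0094,0.0021,-0.0144,-0.0006,0],
  [-0.0024,0.0113,0.0029,-0.0178,-0.0011,0],
  [-0.0028,0.0133,0.0038,-0.0206,-0.0017,0],
  [-0.0028,0.0133,0.0038,-0.0206,-0.0017,0],
], jaw=0, clamp_n=20)

```text
time_s: 18.7
tcp_pos: [0.5223, 0.0185, 0.1257]
eef_rot: [-172.0, -0.1, -88.5]
contact_force: [2.4, -17.6, 4.5]
gripper_width: 0.0093
gripper_force: 20.0
```

```bash
python3 t.py 30 5;  python3 -c "
from plant import r
print(r.get_state()['joints'].round(1))"
```

```text
bar behind tip 17.1 mm, bin angle 24.9 deg
target [0.5114 0.0195 0.1141] shift [-0.0013  0.0124  0.01  ] rotvec [-2.99 -0.06 -0.04]
[ 26.1   6.9 -34.8   5.1 -41.1 -28.3]
```

The manual's scale: shifts go in shares of 0.8 m and turns go in shares of 180 degrees. Converting my numbers, 0.0124 m is 0.0155, 0.0083 m is 0.0104, -3 degrees is -0.0167.

Emit:
send_path([
  [0.0004,0.0019,0.0013,-0.0022,0,0],
  [0.0008,0.0038,0.0025,-0.0044,0,0],
  [0.0013,0.0056,0.0038,-0.0067,0,0],
  [0.0013,0.0075,0.005,-0.0083,0,0],
  [0.0013,0.0094,0.0063,-0.0106,0,0],
  [0.0013,0.0113,0.0075,-0.0128,0,0],
  [0.0013,0.0131,0.0088,-0.0144,0,0],
  [0.0013,0.0155,0.0104,-0.0167,0,0],
  [0.0013,0.0155,0.0104,-0.0167,0,0],
  [0.0013,0.0155,0.0104,-0.0167,0,0],
], jaw=0, clamp_n=25)

```text
time_s: 19.53
tcp_pos: [0.5122, 0.0185, 0.1163]
eef_rot: [-174.9, 0.0, -88.5]
contact_force: [2.1, -13.8, 3.9]
gripper_width: 0.0088
gripper_force: 25.0
```

```bash
python3 t.py 30 5; python3 - <<'E'
from plant import r
import cv2,numpy as np,pickle
c=r.capture("side");pickle.dump(c,open("side9.pkl","wb"));cv2.imwrite("pics/c7.png",cv2.resize(c["frame"][120:350,240:470,::-1],(600,600),interpolation=2))
c=r.capture("top");pickle.dump(c,open("top9.pkl","wb"))
E
```

```text
bar behind tip 17.5 mm, bin angle 29.5 deg
target [0.5114 0.0195 0.1141] shift [-0.001   0.001   0.0021] rotvec [-0.14  0.05  0.01]
```

View pics/c7.png

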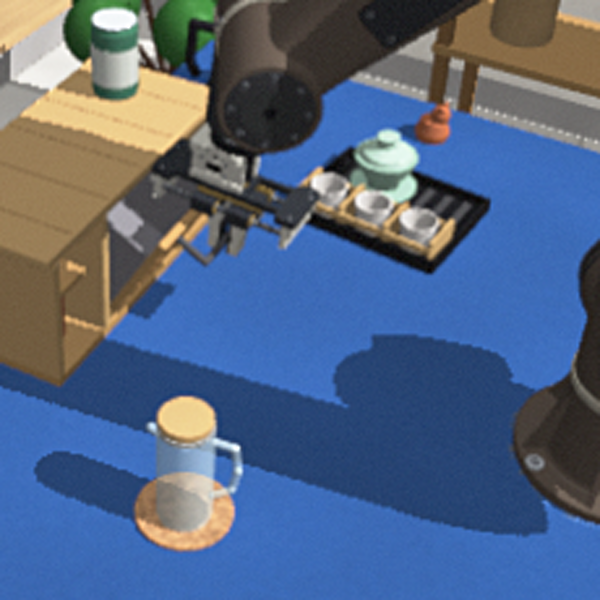

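The bin is open with the bar held in the fingers, and its near end is at crop (210,262). The pitcher is still upright on the coaster at (185,512). I'll check the angle from the bar end and ease the side force.

To row units: 0.0015 m is 0.0019, 0.001 m is 0.0013.

Emit:
send_path([
  [0.0006,0,0,0,0,0],
  [0.0013,0.0006,0,0,0,0],
  [0.0019,0.0013,0,0,0,0],
  [0.0019,0.0013,0,0,0,0],
  [0.0019,0.0013,0,0,0,0],
  [0.0019,0.0013,0,0,0,0],
], jaw=0, clamp_n=30)

```text
time_s: 20.13
tcp_pos: [0.5126, 0.0185, 0.1167]
eef_rot: [-174.7, 0.2, -88.5]
contact_force: [3.4, -6.4, 3.4]
gripper_width: 0.0088
gripper_force: 30.0
```

```bash
python3 t.py 30 5; python3 - <<'E'
import pickle;from h import *
c=pickle.load(open("side9.pkl","rb"));o,d=ray(c,[(240+210*.3833-.3,120+262*.3833-.3)])
for y in(.072,.075):
    P=o+d[0]*(y-o[1])/d[0][1];v=np.array([.6257-P[0],P[2]-.022]);print(P,np.hypot(*v),np.degrees(np.arctan2(*v)-np.arctan2(45,154)))
E
```

```text
bar behind tip 17.5 mm, bin angle 29.4 deg
target [0.5114 0.0195 0.1141] shift [-0.0011  0.0014  0.0024] rotvec [-0.31  0.17  0.03]
[0.50505527 0.072      0.13091303] 0.16253368554577255 31.636820930046216
[0.50348834 0.075      0.13357423] 0.16548262477346282 31.316430308427712
```

The kinematics and the image agree on about 30°. The forces are low and the pose is steady, so I'm handing in.

```bash
python3 -c "
from plant import r
print(r.close_job())"
```

```text
the job is handed in; nothing more can be done
None
```

The pitcher stands upright on the coaster and is released, and the bin is held open by its bar at about 30° (29.4° from the arm, about 31.5° from the camera); partway the arm hit a joint limit near 18–20° and the fingers slid 13 mm along the bar at about 45 N, but they kept hold and I recovered; the job is handed in at about 20 s with no verdict returned.

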